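# Pack the sample transport carrier and lock it

## Task

Pack the white transport carrier: take the blue-capped sample tube and the yellow slide box out of the slanted green rack and lower each, without dropping it, all the way down into the carrier's well of its own shape. When both are fully home, turn the steel hold-down bar across over their heads as far as it goes. Leave the red-capped tube in the rack and do not disturb the pen and the jar.

Things in the scene. Friction and masses are not known exactly. Their poses are not given: they have to be found in the camera images.
- tube: Sample tube, white, body 30 mm in diameter, 115 mm long in all; its top 23 mm is a ribbed blue cap 36 mm in diameter (grip here). Foot bevelled over the lowest 7 mm. About 70 g. Origin at the centre of its underside, z along the tube to the cap. Starts in one of the rack's pockets, leaning 30 degrees from vertical.
- slide_box: Slide box, yellow, body 30 mm along its x by 22 mm along its y, 115 mm long in all; its top 23 mm is an orange lid 34 mm (x) by 26 mm (y) (grip here, across y). Foot bevelled over the lowest 7 mm. About 80 g. Origin at the centre of its underside, z along the box to the lid. Fits the slot either way round. Starts in a rack pocket like the tube.
- red_tube: A tube just like the sample tube but with a red cap, in a third pocket of the rack: leave it there. Origin and axes as for the tube.
- rack: Green slanted rack, fixed, 225 mm long (y). Three loose pockets 72 mm apart along y, the middle one at y = 0; any item may be in any. Items lean 30 degrees from z towards the rack's -x (roughly to the robot's right), underside centre at x = 0, 32 mm above the bench; draw them out along that lean, 75 mm to be clear. Walls reach 70 mm up the item: heads are free all round. Origin on the bench.
- carrier: White carrier, fixed, 90 mm (x) by 230 mm (y), 70 mm high. Round well at y = +75 mm, rectangular slot at y = -75 mm, both vertical, 60 mm deep, with 1.5 mm of play on each side. A central steel post, radius 10 mm, carries the hold-down bar. An item fully home stands 55 mm out of the block, its top 125 mm above the bench. Origin on the bench under its centre.
- round_well (a point): Centre of the floor of the round well (33 mm in diameter), 10 mm above the bench; the mouth is 60 mm above this point. Axes as the carrier's.
- slot_well (a point): Centre of the floor of the rectangular slot (25 mm along the carrier's x, 33 mm along its y), 10 mm above the bench; the mouth is 60 mm above this point. Axes as the carrier's.
- bar_pivot (a point): Point on the vertical axis of the hold-down bar, at the mid-height of the bar, 143 mm above the bench. Axes as the carrier's.
- hold_bar (a joint): Angle (rad) of the steel hold-down bar with red ends: 180 mm long, 16 mm wide, 18 mm high (134 to 152 mm above the bench), pivoting about its middle. 0: along the carrier's x, clear of both wells. Grows counterclockwise seen from above to the stop at 1.57: along the carrier's y, 9 mm above the heads. Starts within 0.25 of 0; slight friction, stays where left.
- pen: Marker pen, white and black, 130 mm long, 17 mm high, lying between rack and carrier. Not to be disturbed. Origin under its middle, x along the pen.
- jar: White jar, 44 mm in diameter, 65 mm high, between rack and carrier. Not to be disturbed. Origin under its centre.

How it is judged:
On the way, in this order (a step that is already met when the one before it is completed fails the run):
1. tube and slide box are both fully home in their wells, while the bar is still parked (under 0.6 rad) (z of tube in the frame of round_well between -0.004 and 0.004 m and horizontal distance between tube and round_well below 0.004 m and angle between each of tube, slide_box's own z axis and vertical below 0.07 rad and z of slide_box in the frame of slot_well between -0.004 and 0.004 m and horizontal distance between slide_box and slot_well below 0.004 m and value of joint hold_bar below 0.6 rad), for 0.2 s.
2. the bar is turned across over both heads (beyond 1.4 rad) (value of joint hold_bar above 1.4 rad), for 0.2 s.
At the end, for the whole second after the job is handed in: Tube in the round well and slide box in the slot, each at rest, upright within 4 degrees, its underside within 4 mm of the centre of the well floor, sideways and in height; hold-down bar beyond 1.4 rad; red-capped tube within 30 mm of where it started (z of tube in the frame of round_well between -0.004 and 0.004 m and horizontal distance between tube and round_well below 0.004 m and angle between each of tube, slide_box's own z axis and vertical below 0.07 rad and z of slide_box in the frame of slot_well between -0.004 and 0.004 m and horizontal distance between slide_box and slot_well below 0.004 m and value of joint hold_bar above 1.4 rad and linear speed of each of tube, slide_box below 0.02 m/s and distance of red_tube from where it was at the start of the episode below 0.03 m); the robot touches nothing.
It fails at once if the tube or the slide box is dropped into its well (faster than 0.6 m/s) ((horizontal distance between tube and round_well below 0.01 m and z of tube in the frame of round_well between 0.002 and 0.07 m and linear speed of tube above 0.6 m/s) or (horizontal distance between slide_box and slot_well below 0.01 m and z of slide_box in the frame of slot_well between 0.002 and 0.07 m and linear speed of slide_box above 0.6 m/s)).
It fails at once if the red-capped tube is moved by more than 30 mm (distance of red_tube from where it was at the start of the episode above 0.03 m).
It fails at once if the pen or the jar is moved by more than 30 mm (distance of any of pen, jar from where it was at the start of the episode above 0.03 m).
It also fails if it takes over 72 s, if anything falls off the work surface, if the arm or the gripper's body presses on something with over 40 N, if the wrist force passes 120 N, or if a joint passes its speed limit or range.

## Robot

A 6-joint arm with a two-finger parallel gripper is mounted at the origin on the work surface. World frame = base frame: x ahead of the robot, y to its left, z up, the work surface at z = 0. Lengths are in m, angles in rad, forces in N, time in s.
With the tool pointing down it reaches from about 0.3 to 0.825 m from the base axis. Payload 5.4 kg.
Tool frame: the origin (TCP) lies midway between the tips of the shut fingers; the grasp point (between the pads) lies arm.grasp_offset behind it (arm.grasp_offset is the distance from the TCP to the grasp point, in m); z points along the fingers, y is the line along which they close (so a half turn about z gives the same grasp; the last joint's range is limited). The gripper opens to 92 mm and grips with 3 to 60 N. Pads are 20 mm wide; open, the fingers measure 128 mm over their backs; the gripper's body (75 mm by 189 mm) begins 69 mm behind the grasp point.
Start: joints at [-1.423, 0.158, 1.597, -0, 1.386, -0.21], TCP at [0.201, -0.539, 0.215] pointing down, gripper open.
Joint ranges: [-2.91, 2.91], [-0.94, 2.29], [0.18, 2.7], [-1.29, 4.43], [0.17, 2.64], [-3, 3]. Speed limits (rad/s): [2.57, 2.57, 3.14, 3.14, 3.14, 3.14].

## Interface

Orientations are given as a unit quaternion [w, x, y, z].
In Python, from workcell import arm gives the robot as it stands. Calls block until the motion is done:
- arm.move_to(position, orientation): joint-space move of the TCP to a pose.
- arm.movel(position, rate=0.15, attitude=None, f_stop=None): straight line of the TCP; attitude=None keeps the orientation; rate is the mean speed in m/s. With f_stop (N) it stops when the force on the tool has changed by that much, and returns True; else False.
- arm.move_joints(angles): joint-space move.
- arm.release() and arm.clamp(squeeze=None): open the fingers fully, or close them until they stop; squeeze is the grip in N (None keeps the last).
- arm.dwell(seconds).
- arm.solve_ik(position, orientation): joint angles nearest the present ones, or None.
- arm.observe(): the state.
- arm.get_image(name): name is "side" or "top"; returns a dict with "image" (400x640x3 uint8, red, green, blue), "fx", "fy", "cx", "cy" (pixels), "rvec" (rotation vector, rad) and "tvec" (3), from world to camera coordinates, as OpenCV has them. Camera axes: x right, y down, z forward; pixel columns grow to the right and rows downward; lengths in m; the calibration is good to about 2 mm. A picture is of the moment at which its call begins. There is no depth.
A pose or a line that the arm cannot do raises arm.PlanningError and nothing moves.
- arm.finish_job(): hands the job in; it is judged then, once.
The state is a dict: "time": time; "q": joint angles; "joint_velocities": joint speeds; "joint_efforts": joint torques, N m; "ee_pos": TCP position; "ee_rot": TCP orientation; "force": force on the tool from outside, world axes, zero at the start; "moment": the same for the moment, N m; "gripper_width": finger opening in m; "gripper_force": force on a finger pad.
Only numpy, scipy, OpenCV 4.12 (cv2) and the standard library are available. Lean on these libraries where they do the work, as an engineer would, in place of code of your own. Each camera call takes 0.05 s, during which the arm holds its last target. There are 200 camera calls.

## Working session

There is one attempt and no reset: what is moved stays moved. The work goes in short steps, each a Python script; the robot and the scene stay as the last script left them, time stands still between calls to the robot, and variables do not carry over. Pictures are saved under pics/ and viewed, at most 12 in all, crops included, and the job is handed in when it is done.

```bash
mkdir -p pics; ls; python3 - <<'E'
from workcell import arm
import cv2,numpy as np,pickle
d={}
for n in("side","top"):
    r=arm.get_image(n); d[n]=r
    cv2.imwrite(f"pics/{n}0.png",r["image"][:,:,::-1])
    print(n,r["fx"],r["fy"],r["cx"],r["cy"],r["rvec"],r["tvec"])
pickle.dump(d,open("v0.pkl","wb"))
print(arm.grasp_offset,arm.observe())
E
```

```text
pics
side 444.6913297774889 444.6913297774889 320.06549536131445 202.25887317878846 [ 0.98623809 -2.32840977  1.15799886] [0.40535881 0.33990853 0.8632911 ]
top 515.2020495528976 515.2020495528976 306.3801790228067 199.4053657586607 [ 2.090388   -2.13801757  0.18516989] [0.04166153 0.56978414 1.06297493]
0.0187 {'time': 0.1, 'q': array([-1.42310170e+00,  1.59023869e-01,  1.59806535e+00, -3.00061339e-06,
        1.38619076e+00, -2.10072477e-01]), 'joint_velocities': array([-4.45028349e-05, -2.97432885e-03, -2.99109439e-03, -7.47741211e-04,
       -2.21756239e-03,  1.92943494e-03]), 'joint_efforts': array([-4.70922059e-04, -3.86500382e+01, -3.22960353e+01,  7.03584147e-02,
        3.38587712e-02, -4.20149479e-05]), 'ee_pos': array([ 0.20126703, -0.53803832,  0.21371662]), 'ee_rot': array([-8.43300183e-04,  9.84042558e-01,  1.77931259e-01,  2.48348601e-05]), 'force': array([-1.15783498, -0.94397896, -0.10977204]), 'moment': array([ 0.00847611, -0.03961395, -0.01029887]), 'gripper_force': 0.0, 'gripper_width': 0.09206073899171782}
```

View pics/top0.png

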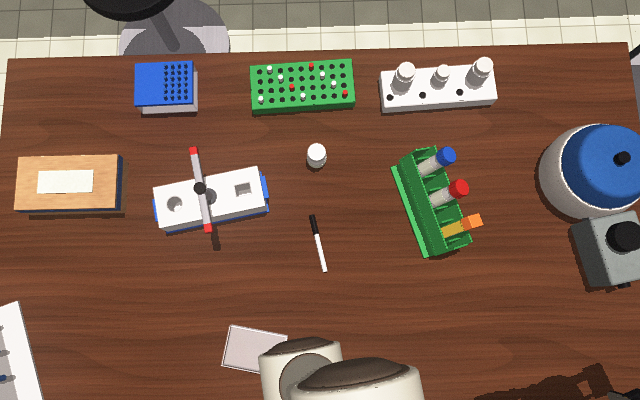

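View pics/side0.png

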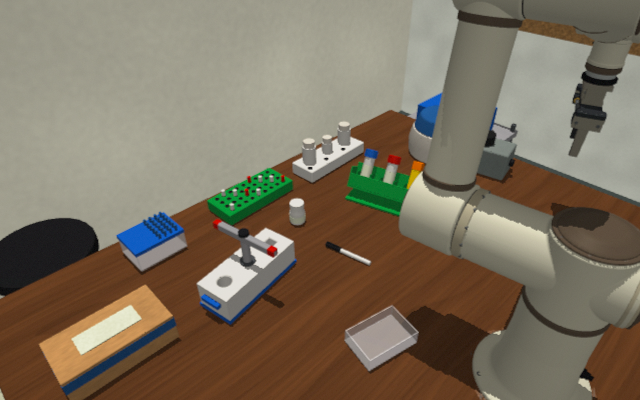

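The top view shows the blue cap at (446,156), the red cap at (459,188) and the orange lid at (472,222) in the rack. The carrier is near (210,198), with the round well at (175,204), the slot at (243,189) and the bar's red ends at (194,150) and (208,228). The jar is at (317,155) and the pen at (318,243). In the side view the arm partly hides the lid at (415,170).

```bash
cat > vis.py <<'E'
import numpy as np,cv2
def P(r):
    R=cv2.Rodrigues(np.array(r["rvec"],float))[0];t=np.array(r["tvec"],float).reshape(3)
    K=np.array([[r["fx"],0,r["cx"]],[0,r["fy"],r["cy"]],[0,0,1]]);return K,R,t
def ray(r,uv):
    K,R,t=P(r);d=R.T@np.linalg.solve(K,[uv[0],uv[1],1.]);return -R.T@t,d/np.linalg.norm(d)
def plane(r,uv,z):
    o,d=ray(r,uv);return o+d*(z-o[2])/d[2]
def tri(rs,uvs):
    A=np.zeros((3,3));b=np.zeros(3);rr=[ray(r,u) for r,u in zip(rs,uvs)]
    for o,d in rr:
        M=np.eye(3)-np.outer(d,d);A+=M;b+=M@o
    x=np.linalg.solve(A,b);return x,max(np.linalg.norm((np.eye(3)-np.outer(d,d))@(x-o)) for o,d in rr)
def proj(r,X):
    K,R,t=P(r);p=K@(R@np.asarray(X)+t);return p[:2]/p[2]
def mask(r,hr,roi,s=120,v=60):
    h=cv2.cvtColor(r["image"],cv2.COLOR_RGB2HSV);x0,y0,x1,y1=roi
    m=((h[...,0]>=hr[0])&(h[...,0]<=hr[1])) if hr[0]<=hr[1] else ((h[...,0]>=hr[0])|(h[...,0]<=hr[1]))
    m=(m&(h[...,1]>s)&(h[...,2]>v)).astype(np.uint8)
    k=np.zeros_like(m);k[y0:y1,x0:x1]=m[y0:y1,x0:x1];return k
def blob(m):
    n,l,s,c=cv2.connectedComponentsWithStats(m);i=1+np.argmax(s[1:,4]);return c[i],s[i]
E
python3 - <<'E'
from vis import *;import pickle
d=pickle.load(open("v0.pkl","rb"));T,S=d["top"],d["side"]
np.set_printoptions(precision=4,suppress=True)
for n,h,rt,rs in(("blue",(100,130),(425,140,470,180),(355,140,385,180)),("red",(170,6),(440,170,480,205),(380,145,405,175)),
 ("lid",(7,17),(455,205,490,240),(405,155,430,190)),("barA",(170,6),(180,140,205,160),(205,212,232,235)),("barB",(170,6),(198,215,220,240),(260,238,285,262))):
    a,sa=blob(mask(T,h,rt));b,sb=blob(mask(S,h,rs));x,e=tri([T,S],[a,b])
    print(n,a,sa,b,sb,x,e)
c=[]
for r,(x0,y0,x1,y1) in((T,(140,140,280,240)),(S,(190,205,305,325))):
    c.append(cv2.resize(r["image"][y0:y1,x0:x1],None,fx=4,fy=4,interpolation=cv2.INTER_CUBIC))
cv2.imwrite("pics/ct.png",c[0][:,:,::-1]);cv2.imwrite("pics/cs.png",c[1][:,:,::-1])
E
```

```text
blue [445.7801 155.9175] [436 147  20  19 291] [370.7634 153.1613] [365 149  13   9  93] [ 0.6408 -0.2604  0.1251] 0.00021707325795598697
red [458.6006 188.327 ] [449 179  21  20 318] [393.7238 159.3429] [387 155  14  10 105] [ 0.5723 -0.2816  0.1246] 0.00022739253359510764
lid [476.3523 220.6087] [459 205  31  35 897] [412.5524 164.3145] [405 155  20  20 248] [ 0.5131 -0.3071  0.1225] 0.00896021593311278
barA [193.2297 150.0541] [189 146  10   9  74] [216.1579 223.0877] [213 219   9  11  57] [0.6608 0.2556 0.1464] 0.00012398879167251395
barB [208.0103 228.1031] [203 223  11  11  97] [271.0822 250.4932] [267 245  10  12  73] [0.5003 0.2232 0.1468] 0.0005088556186733771
```

View pics/ct.png

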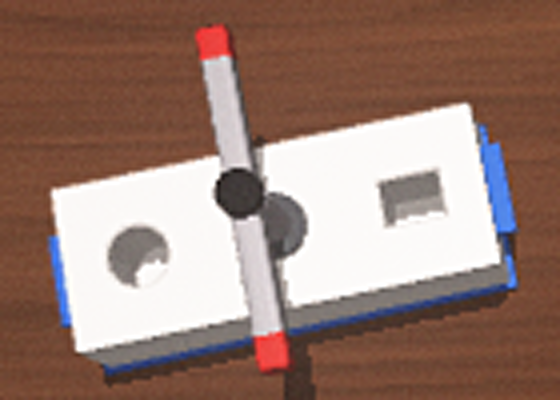

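View pics/cs.png

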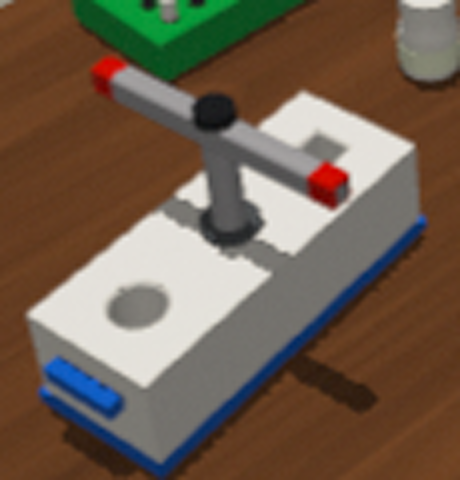

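The crops show the carrier's top face clearly. Its corners in the top crop are near (52,190), (468,104), (503,265) and (78,350), with the round mouth near (138,257) and the slot near (411,198). Next I'll fit the face edges in both views.

```bash
cat > corners.py <<'E'
from vis import *
def quad(r,roi,th):
    x0,y0,x1,y1=roi;im=r["image"].astype(int);m=np.zeros(im.shape[:2],np.uint8)
    m[y0:y1,x0:x1]=(im[y0:y1,x0:x1].min(2)>th)
    m=cv2.morphologyEx(m,cv2.MORPH_OPEN,np.ones((2,2),np.uint8)) 
    n,l,s,c=cv2.connectedComponentsWithStats(m)
    m=np.isin(l,[i for i in range(1,n) if s[i,4]>150]).astype(np.uint8)
    pts=np.vstack([c.reshape(-1,2) for c in cv2.findContours(m,cv2.RETR_EXTERNAL,cv2.CHAIN_APPROX_NONE)[0]])
    h=cv2.convexHull(pts);p=cv2.approxPolyN(h,4).reshape(-1,2).astype(float)
    L=[]
    for i in range(4):
        a,b=p[i],p[(i+1)%4];u=(b-a)/np.linalg.norm(b-a);n_=np.array([-u[1],u[0]])
        q=pts-a;s_=q@u/np.linalg.norm(b-a);k=(abs(q@n_)<1.6)&(s_>.06)&(s_<.94)
        vx,vy,X,Y=cv2.fitLine(pts[k].astype(np.float32),cv2.DIST_HUBER,0,.01,.01).ravel()
        nn=np.array([-vy,vx]);o=np.sign(nn@(np.array([X,Y])-p.mean(0)))
        L.append(np.append(nn,-(nn@[X,Y]+.4*o)))
    C=np.array([np.cross(L[i-1],L[i]) for i in range(4)]);return C[:,:2]/C[:,2:],p
E
python3 - <<'E'
from corners import *;import pickle
d=pickle.load(open("v0.pkl","rb"));T,S=d["top"],d["side"]
np.set_printoptions(precision=4,suppress=True)
for r in(T,S): print(ray(r,(320,200)))
a,pa=quad(T,(140,140,280,240),215);b,pb=quad(S,(190,205,305,325),180)
print(a,b)
A=np.array([plane(T,u,.07) for u in a]);B=np.array([plane(S,u,.07) for u in b])
for P_ in A:
    j=np.argmin(np.linalg.norm(B-P_,axis=1));i=np.where((A==P_).all(1))[0][0]
    print(P_,B[j],tri([T,S],[a[i],b[j]]))
for Q in(A,B): print("centre",Q.mean(0),[np.linalg.norm(Q[i]-Q[i-1]) for i in range(4)])
E
```

```text
(array([0.3588, 0.0136, 1.1521]), array([ 0.1877, -0.0128, -0.9821]))
(array([-0.0755,  0.6239,  0.7938]), array([ 0.5833, -0.5517, -0.5961]))
[[159.999  228.2985]
 [153.7788 188.5349]
 [257.5485 166.6968]
 [265.4021 205.9773]] [[226.6633 302.3355]
 [197.5233 284.0379]
 [266.21   228.678 ]
 [293.9183 242.0305]]
[0.5126 0.3413 0.07  ] [0.5106 0.3417 0.07  ] (array([0.5124, 0.3414, 0.0683]), np.float64(0.0005422944445652077))
[0.5995 0.3576 0.07  ] [0.5982 0.3581 0.07  ] (array([0.5996, 0.3578, 0.0688]), np.float64(0.0002706462576322427))
[0.6425 0.133  0.07  ] [0.6403 0.1344 0.07  ] (array([0.6428, 0.1331, 0.0679]), np.float64(0.0003143039421162215))
[0.5555 0.1165 0.07  ] [0.5537 0.1174 0.07  ] (array([0.5555, 0.1164, 0.0683]), np.float64(0.0003268676943604833))
centre [0.5775 0.2371 0.07  ] [np.float64(0.22884565378918487), np.float64(0.08845287138445841), np.float64(0.22867214394487292), np.float64(0.08855983532458545)]
centre [0.5757 0.2379 0.07  ] [np.float64(0.22837062183551077), np.float64(0.08912146364156588), np.float64(0.22770340073402248), np.float64(0.08825361252467177)]
```

The carrier is well determined: the views agree to about 2 mm and put the face at 68 mm against a nominal 70. Now I need the slide box's orientation in its pocket.

```bash
python3 - <<'E'
import pickle,cv2,numpy as np
d=pickle.load(open("v0.pkl","rb"));c=[]
for n,(x0,y0,x1,y1) in(("top",(385,140,495,260)),("side",(340,140,440,220))):
    c.append(cv2.resize(d[n]["image"][y0:y1,x0:x1],(400,int(400*(y1-y0)/(x1-x0))),interpolation=cv2.INTER_CUBIC))
h=max(i.shape[0] for i in c);c=[cv2.copyMakeBorder(i,0,h-i.shape[0],0,0,0) for i in c]
cv2.imwrite("pics/rk.png",np.hstack(c)[:,:,::-1])
E
```

```text
(no output)
```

View pics/rk.png

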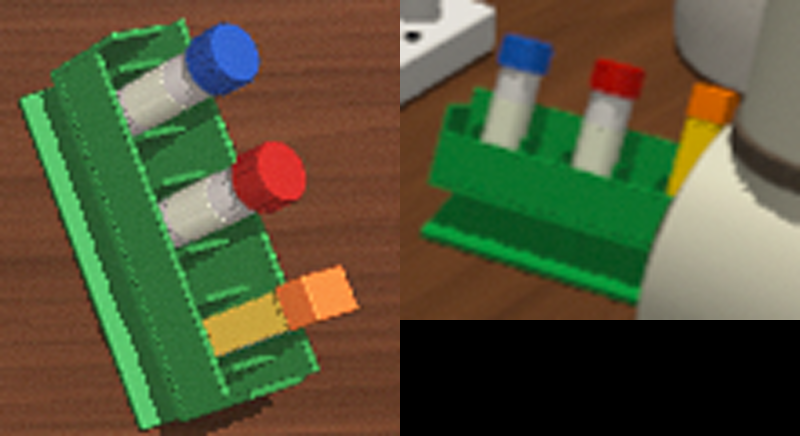

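The rack crop shows the lid's long side (34 mm) along the lean and its narrow side along the rack. Gripping across y there would put an open finger (64 mm out) into the red cap, whose surface is 54 mm away. So I'll grip the box in the lean plane, stand it on the bench, then re-grip it across y.

```bash
cat > rob.py <<'E'
from workcell import arm
from vis import *
from scipy.spatial.transform import Rotation as Ro
np.set_printoptions(precision=4,suppress=True)
def quat(z,y):
    z=np.array(z,float);z/=np.linalg.norm(z);y=np.array(y,float);y=y-z*(y@z);y/=np.linalg.norm(y)
    q=Ro.from_matrix(np.column_stack([np.cross(y,z),y,z])).as_quat();return q[[3,0,1,2]]
def tcp(g,z): return np.array(g,float)+arm.grasp_offset*np.array(z,float)
ry=np.array([-.955,-.296,0]);lean=np.array([.296,-.955,0])
ax=.5*lean+np.array([0,0,.8660])          # item axis in rack
perp=np.cross(ax,ry)                       # closing line in lean plane
DOWN=np.array([0,0,-1.])
yaw=.189;cx=np.array([np.cos(yaw),np.sin(yaw),0]);cy=np.array([-np.sin(yaw),np.cos(yaw),0])
E
python3 - <<'E'
from rob import *;import pickle
d=pickle.load(open("v0.pkl","rb"));T,S=d["top"],d["side"]
for n,u,z in(("round",(174.5,204.25),.07),("slot",(242.75,189.5),.07),("knob",(199.5,188),.155)):print(n,plane(T,u,z))
print("side round",plane(S,(190+138/4,205+307/4),.07))
print("pen",plane(T,(318,243),.01),"jar",plane(T,(317,155),.03),"tray",plane(T,(222,325),0),plane(T,(287,335),0))
blue=np.array([.6408,-.2604,.1235]);lid=np.array([.5036,-.3029,.1225])
for g in(blue,lid):
    for s in(1,-1):
        print(arm.solve_ik(tcp(g+.08*ax,-ax),quat(-ax,s*perp)),arm.solve_ik(tcp(g,-ax),quat(-ax,s*perp)))
for g in((.5625,.3112,.1135),(.5907,.1638,.1135)):
    for s in(1,-1): print(arm.solve_ik(tcp(g,DOWN),quat(DOWN,s*cx)))
m=mask(T,(5,30),(425,205,490,250));print(lid,[proj(r,lid) for r in(T,S)])
h=cv2.cvtColor(T["image"],cv2.COLOR_RGB2HSV);print(h[222,470],h[232,452],h[215,500],h[222,463])
E
```

```text
round [0.5639 0.3117 0.07  ]
slot [0.5927 0.1651 0.07  ]
knob [0.5795 0.2393 0.155 ]
side round [0.5626 0.312  0.07  ]
pen [0.48   0.0057 0.01  ] jar [0.6767 0.0031 0.03  ] tray [0.3066 0.2195 0.    ] [0.2827 0.0778 0.    ]
[-0.7119  0.9033  0.7322  0.2887  1.9466  0.6045] [-0.6849  0.8604  0.9373  0.2865  1.7836  0.5832]
[-0.7119  0.9033  0.7322  0.2887  1.9466 -2.5371] [-0.6849  0.8604  0.9373  0.2865  1.7836 -2.5584]
[-0.8768  0.6487  1.124   0.2009  1.8532  0.4018] [-0.8548  0.6303  1.2937  0.2049  1.7007  0.3918]
[-0.8768  0.6487  1.124   0.2009  1.8532 -2.7398] [-0.8548  0.6303  1.2937  0.2049  1.7007 -2.7497]
[ 0.3177  0.4389  1.4977 -0.      1.205   0.1287]
None
[ 0.0736  0.3684  1.5912 -0.      1.182  -0.1154]
None
[ 0.5036 -0.3029  0.1225] [array([471.6928, 221.8452]), array([417.6586, 166.2753])]
[ 15 173 255] [ 22 173 205] [ 10 151 101] [ 10 195 200]
```

```bash
python3 - <<'E'
from rob import *
g=np.array([.6408,-.2604,.1235]);q=quat(-ax,perp)
arm.move_to(tcp(g+.10*ax,-ax),q)
print(arm.movel(tcp(g,-ax),rate=.12,f_stop=12))
arm.clamp(25);o=arm.observe();print(o["time"],o["gripper_width"],o["force"])
print(arm.movel(tcp(g+.095*ax,-ax),rate=.12,f_stop=25))
o=arm.observe();print(o["time"],o["gripper_width"],o["force"])
arm.move_to(tcp([.60,-.12,.30],DOWN),quat(DOWN,perp))
arm.move_to(tcp([.5633,.3116,.31],DOWN),quat(DOWN,cx))
o=arm.observe();print(o["time"],o["gripper_width"],o["ee_pos"])
ims=[]
import pickle
d={n:arm.get_image(n) for n in("top","side")};pickle.dump(d,open("v1.pkl","wb"))
cv2.imwrite("pics/h1.png",np.hstack([d["top"]["image"][80:280,90:490],d["side"]["image"][60:260,100:500]])[:,:,::-1])
E
```

```text
False
3.825 0.03510688592975485 [-0.2578 -0.4289 -0.0685]
False
4.7667 0.03558286464123006 [-0.3806  0.2669 -0.7779]
7.225 0.035100926814653224 [0.564  0.3104 0.2911]
```

View pics/h1.png

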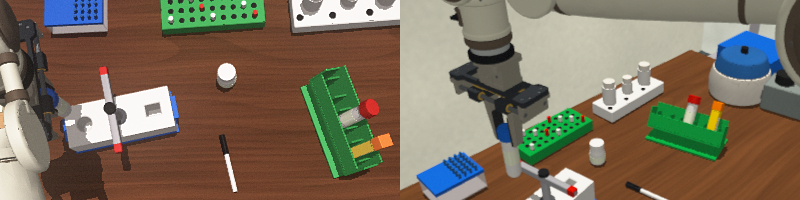

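The tube is held upright beside the bar; in the side view its foot is near (213,235), and the red tube and slide box are undisturbed. Next I'll lower it to just above the mouth and compare foot and well.

```bash
python3 - <<'E'
from rob import *;import pickle
print(arm.movel(tcp([.5633,.3116,.186],DOWN),rate=.15,f_stop=10))
o=arm.observe();print(o["time"],o["ee_pos"],o["force"])
d={n:arm.get_image(n) for n in("top","side")};pickle.dump(d,open("v2.pkl","wb"))
c=[cv2.resize(d[n]["image"][y:y+100,x:x+100],(400,400),interpolation=cv2.INTER_CUBIC) for n,x,y in(("top",130,150),("side",175,210))]
cv2.imwrite("pics/h2.png",np.hstack(c)[:,:,::-1])
v=pickle.load(open("v1.pkl","rb"));v0=pickle.load(open("v0.pkl","rb"))
S,T=v["side"],v0["top"]
a,sa=blob(mask(T,(3,18),(460,208,490,240),150,150));
m=mask(S,(3,17),(400,150,440,190),150,60);b,sb=blob(m)
print(a,sa,b,sb,tri([T,S],[a,b]))
E
```

```text
False
8.3 [0.5641 0.3118 0.1687] [ 0.3852 -0.5668  0.3897]
[471.4612 221.4302] [461 213  23  18 258] [419.9514 169.0973] [400 150  40  40 740] (array([ 0.5028, -0.3081,  0.1115]), np.float64(0.003930199863018428))
```

View pics/h2.png

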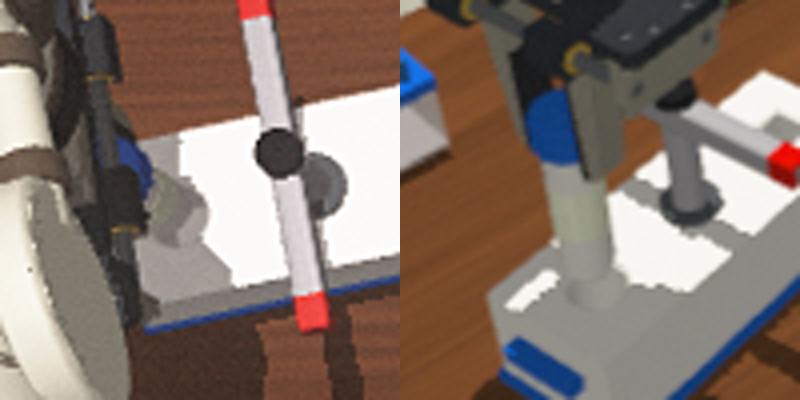

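The tube's lower end looks slightly off in the side crop: cap at about (557,130), foot rim at about (597,285). I'll compare that with the projected vertical.

```bash
python3 - <<'E'
from rob import *;import pickle
d=pickle.load(open("v2.pkl","rb"))
for n,x,y,o in(("top",130,150,0),("side",175,210,400)):
    r=d[n]
    for z in(.07,.081,.11,.15,.186,.2): 
        p=proj(r,[.5637,.3118,z]);print(n,z,(p-[x,y])*4+[o,0])
# tube body side edges in the side view, rows in the original image
S=d["side"]["image"].astype(int)
for y in(254,258,262,266,270,274,278,282,284): print(y,S[y,208:236].sum(1)//3)
E
```

```text
top 0.07 [177.847  217.3991]
top 0.081 [172.2706 213.6778]
top 0.11 [157.0275 203.5059]
top 0.15 [134.6152 188.55  ]
top 0.186 [112.926  174.0765]
top 0.2 [104.0678 168.1653]
side 0.07 [597.1017 285.7099]
side 0.081 [594.3063 271.7434]
side 0.11 [586.7509 233.9952]
side 0.15 [575.8653 179.6088]
side 0.186 [565.5761 128.2016]
side 0.2 [561.4412 107.5428]
254 [ 77  79  92 122 141 145 146 148 149 148 147 147 120  63  78  93  95  98
  94  83  82  80  79  90 108 130 198 235]
258 [ 79  78  79 102 131 146 147 146 150 150 148 146 145 144 141 137 132 129
 127 167 196 224 231 168 142 141 142 142]
262 [ 78  81  81  83 113 142 147 149 151 154 152 148 148 145 144 140 135 133
 126 205 245 245 245 245 246 245 246 245]
266 [ 80  81  82  80  90 120 142 147 147 150 153 151 148 145 146 142 138 133
 128 160 227 246 245 246 246 245 245 245]
270 [ 79  79  78  82 132 187 183 143 145 147 149 151 148 146 145 143 140 136
 130 123 197 243 245 246 246 246 245 246]
274 [129 142 141 140 140 141 138 136 143 146 148 147 146 148 146 144 140 137
 133 127 180 236 246 246 245 245 245 246]
278 [142 163 224 245 245 230 167 141 141 144 146 147 147 148 146 143 141 138
 139 144 148 145 159 201 235 245 245 245]
282 [245 242 235 209 140 141 141 137 131 124 127 132 137 140 142 145 148 149
 148 149 149 146 143 140 137 141 141 140]
284 [235 209 139 141 141 140 140 141 134 121 124 132 135 140 142 144 147 148
 150 149 148 145 142 138 142 141 141 142]
```

The foot is only about 1 to 2 mm off, which is within the bevel's lead, so I'll apply a small correction and lower gently until contact.

```bash
python3 - <<'E'
from rob import *;import pickle
x,y=.5627,.3110
print(arm.movel(tcp([x,y,.170],DOWN),rate=.06,f_stop=8));o=arm.observe();print(o["time"],o["ee_pos"],o["force"])
print(arm.movel(tcp([x,y,.109],DOWN),rate=.06,f_stop=8));o=arm.observe();print(o["time"],o["ee_pos"],o["force"],o["gripper_width"])
E
```

```text
False
8.8167 [0.5622 0.3108 0.1504] [-0.1752  0.5199 -0.5092]
True
9.7 [0.5635 0.311  0.0947] [1.0289 0.3192 4.1224] 0.03542203971759973
```

The tube has bottomed at grasp height 0.1134 m, where 0.1135 is expected. Now release, retreat and check, and measure the lid.

```bash
python3 - <<'E'
from rob import *;import pickle
arm.release()
arm.movel(tcp([.5627,.3110,.20],DOWN),rate=.2)
arm.move_to(tcp([.50,-.02,.30],DOWN),quat(DOWN,perp))
print(arm.observe()["time"])
d={n:arm.get_image(n) for n in("top","side")};pickle.dump(d,open("v3.pkl","wb"))
T,S=d["top"],d["side"]
a,sa=blob(mask(T,(100,130),(150,170,200,225),120));b,sb=blob(mask(S,(100,130),(200,225,240,275),120))
print("cap",a,sa,b,sb,tri([T,S],[a,b]),"expect .5627 .311 .1135")
S1=pickle.load(open("v1.pkl","rb"))["side"];T0=pickle.load(open("v0.pkl","rb"))["top"]
for Sx in(S1,S):
    m=mask(Sx,(6,16),(408,152,430,180),195,110);b,sb=blob(m);a,sa=blob(mask(T0,(3,18),(460,208,490,240),150,150))
    print("lid",a,b,sb,tri([T0,Sx],[a,b]),"top@.1216",plane(T0,a,.1216))
cv2.imwrite("pics/h3.png",np.hstack([cv2.resize(T["image"][120:260,130:270],(400,400),interpolation=2),cv2.resize(S1["image"][140:200,390:450],(400,400),interpolation=2)])[:,:,::-1])
E
```

```text
12.5417
cap [167.4588 199.3961] [159 191  18  18 255] [220.8247 266.243 ] [212 258  18  17 251] (array([0.5649, 0.313 , 0.117 ]), np.float64(0.0008294215101637742)) expect .5627 .311 .1135
lid [471.4612 221.4302] [417.7857 165.3393] [411 160  14  12 112] (array([ 0.5035, -0.3017,  0.1262]), np.float64(0.0005345216489816362)) top@.1216 [ 0.5046 -0.3028  0.1216]
lid [471.4612 221.4302] [417.7297 165.3604] [411 160  14  12 111] (array([ 0.5036, -0.3017,  0.1261]), np.float64(0.00046033128166404)) top@.1216 [ 0.5046 -0.3028  0.1216]
```

View pics/h3.png

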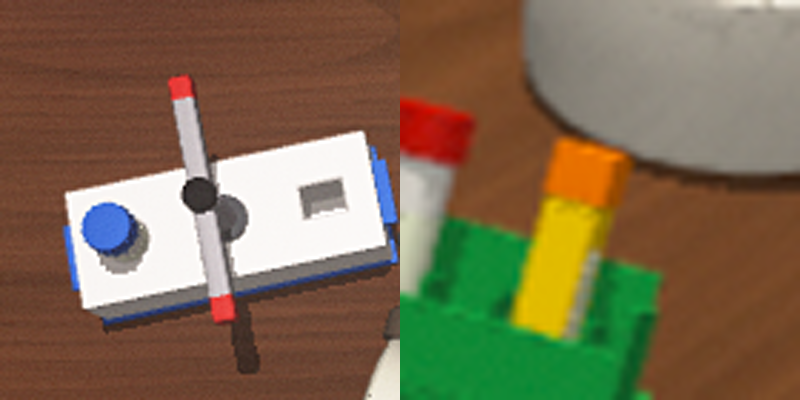

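The blue cap sits centred over the round well at full depth, and the lid in the rack measures (0.5035, -0.302). Next I'll draw the box in the lean plane and stand it on the bench at (0.40, -0.12).

```bash
python3 - <<'E'
from rob import *;import pickle
g=np.array([.5037,-.3022,.1235]);q=quat(-ax,perp)
def st(t): o=arm.observe();print(t,o["time"],o["ee_pos"],o["gripper_width"],o["force"])
arm.move_to(tcp([.50,-.22,.30],-ax),q)
arm.move_to(tcp(g+.10*ax,-ax),q)
print(arm.movel(tcp(g,-ax),rate=.12,f_stop=12))
arm.clamp(25);st("clamped")
print(arm.movel(tcp(g+.10*ax,-ax),rate=.12,f_stop=25));st("out")
arm.move_to(tcp([.42,-.14,.26],DOWN),quat(DOWN,perp))
arm.move_to(tcp([.40,-.12,.125],DOWN),quat(DOWN,perp))
print(arm.movel(tcp([.40,-.12,.095],DOWN),rate=.03,f_stop=3));st("bench")
d={n:arm.get_image(n) for n in("top","side")};pickle.dump(d,open("v4.pkl","wb"))
S=d["side"];u=proj(S,[.4,-.12,.05]).astype(int);t=proj(d["top"],[.4,-.12,.05]).astype(int);print(u,t)
c=[cv2.resize(d[n]["image"][max(0,p[1]-70):p[1]+70,p[0]-70:p[0]+70],(400,400),interpolation=2) for n,p in(("top",t),("side",u))]
cv2.imwrite("pics/h4.png",np.hstack(c)[:,:,::-1])
E
```

```text
False
clamped 16.0333 [ 0.5009 -0.2934  0.1073] 0.0342403101035197 [ 0.0795 -0.4828 -0.8639]
False
out 17.0167 [ 0.5154 -0.3405  0.1931] 0.03378834618240808 [ 0.0735  0.0703 -0.733 ]
True
bench 19.3333 [ 0.4    -0.1203  0.0848] 0.033785626968351766 [ 0.211  -1.5037  0.9931]
[404 233] [378 277]
```

View pics/h4.png

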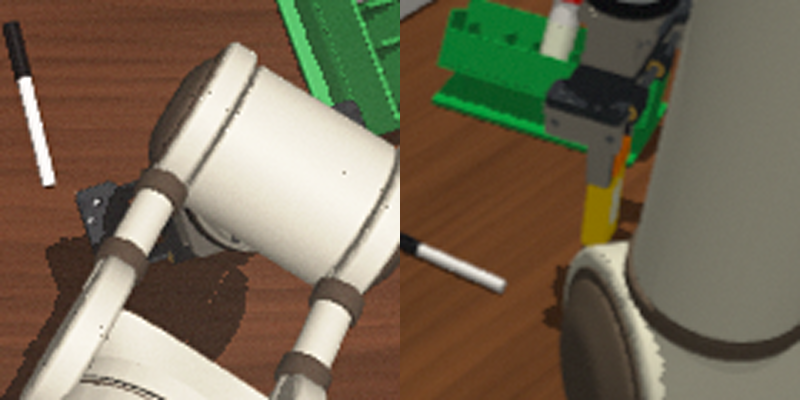

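The box stands on the bench in the grip (grasp height 0.1035 m) and looks upright in the side view, clear of the pen. I'll seat it, release it, turn 90° and re-grip across y.

```bash
python3 - <<'E'
from rob import *;import pickle
def st(t): o=arm.observe();print(t,o["time"],o["ee_pos"],o["gripper_width"],o["force"],o["q"])
print(arm.movel(tcp([.40,-.12,.1005],DOWN),rate=.03,f_stop=6));st("push")
arm.release();arm.dwell(.3)
arm.movel(tcp([.40,-.12,.20],DOWN),rate=.12)
arm.move_to(tcp([.40,-.12,.20],DOWN),quat(DOWN,-ry));st("turned")
print(arm.movel(tcp([.40,-.12,.1035],DOWN),rate=.1,f_stop=5))
arm.clamp(25);st("regrip")
E
```

```text
False
push 19.6833 [ 0.4019 -0.1216  0.0841] 0.033641249149241305 [-0.8731 -1.7447 14.0228] [-0.5827 -0.107   2.1426 -0.0007  1.1026  0.6876]
turned 23.325 [ 0.3999 -0.1199  0.181 ] 0.09191907394447624 [ 0.9055 -0.4008  0.0426] [-0.5827 -0.2435  2.0533 -0.      1.3324 -0.8824]
False
regrip 25.45 [ 0.4    -0.12    0.0848] 0.025629361417718276 [-0.1615 -0.7613 -0.5443] [-0.5827 -0.1121  2.1456 -0.      1.1081 -0.8832]
```

```bash
python3 - <<'E'
from rob import *;import pickle
arm.movel(tcp([.40,-.12,.26],DOWN),rate=.15)
s=np.array([.5917,.1640])
arm.move_to(tcp([*s,.26],DOWN),quat(DOWN,cx))
print(arm.movel(tcp([*s,.182],DOWN),rate=.12,f_stop=8));arm.dwell(.3)
o=arm.observe();print(o["time"],o["ee_pos"],o["gripper_width"],o["force"])
d={n:arm.get_image(n) for n in("top","side")};pickle.dump(d,open("v5.pkl","wb"))
c=[cv2.resize(d[n]["image"][y:y+100,x:x+100],(400,400),interpolation=cv2.INTER_CUBIC) for n,x,y in(("top",190,140),("side",235,170))]
for n,x,y,o in(("top",190,140,0),("side",235,170,400)):
    for z in(.07,.08,.12): print(n,z,(proj(d[n],[*s,z])-[x,y])*4+[o,0])
cv2.imwrite("pics/h5.png",np.hstack(c)[:,:,::-1])
E
```

```text
False
29.0333 [0.5921 0.1641 0.164 ] 0.025929169725814487 [-0.2077 -0.6634 -0.556 ]
top 0.07 [212.9872 199.6977]
top 0.08 [210.396  195.8123]
top 0.12 [199.551  179.5508]
side 0.07 [536.2467 294.1896]
side 0.08 [534.9445 281.8074]
side 0.12 [529.5863 230.8563]
```

View pics/h5.png

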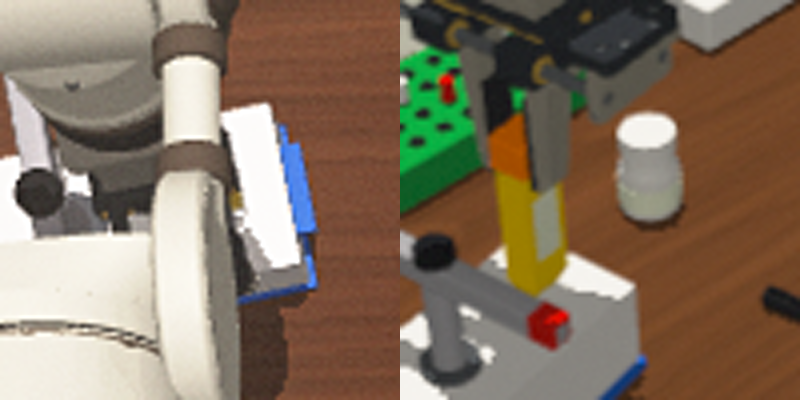

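The box foot appears at about (537,283) in the side crop, within about 1 mm of the projected (535,281). I'll lower it with a force stop and a small search if it catches on the rim.

```bash
python3 - <<'E'
from rob import *
s=np.array([.5917,.1640])
for dx,dy in((0,0),(-.0015,0),(.0015,0),(0,-.0015),(0,.0015),(-.0015,-.0015),(.0015,.0015)):
    p=s+dx*cx[:2]+dy*cy[:2]
    hit=arm.movel(tcp([*p,.158],DOWN),rate=.05,f_stop=8)
    o=arm.observe();print(dx,dy,hit,o["ee_pos"],o["force"])
    if not hit: break
    arm.movel(tcp([*s,.182],DOWN),rate=.06)
else: raise SystemExit
print(arm.movel(tcp([*p,.109],DOWN),rate=.05,f_stop=8))
o=arm.observe();print(o["time"],o["ee_pos"],o["force"],o["gripper_width"])
E
```

```text
0 0 False [0.5919 0.1643 0.1389] [ 3.9473  0.8314 -3.1045]
True
30.6083 [0.5924 0.1645 0.0946] [ 0.157  -0.1535  2.1764] 0.02616861017695254
```

The box is home (grasp height 0.1133 m). Release, retreat, verify, then sweep the bar.

```bash
python3 - <<'E'
from rob import *;import pickle
arm.release()
arm.movel(tcp([.5917,.1640,.21],DOWN),rate=.2)
arm.move_to(tcp([.50,-.05,.30],DOWN),quat(DOWN,cx))
arm.clamp(10)
d={n:arm.get_image(n) for n in("top","side")};pickle.dump(d,open("v6.pkl","wb"));T,S=d["top"],d["side"]
a,sa=blob(mask(T,(3,18),(225,165,265,210),150,150));b,sb=blob(mask(S,(3,17),(255,200,300,245),180,100))
print("lid",a,sa,b,sb,tri([T,S],[a,b]),arm.observe()["time"],arm.observe()["gripper_width"])
p0=np.array([.5778,.2376])
for t in(0,.8,1.6): 
    u=np.cos(t)*cx+np.sin(t)*cy;print(arm.solve_ik([*p0+.065*u[:2],.138],quat(DOWN,u)))
cv2.imwrite("pics/h6.png",np.hstack([cv2.resize(r["image"][y:y+130,x:x+130],(400,400),interpolation=2) for r,x,y in((T,140,125),(S,190,200))])[:,:,::-1])
E
```

```text
lid [239.7216 184.0928] [231 177  18  15 194] [267.7227 228.2227] [259 220  19  18 238] (array([0.5929, 0.1638, 0.118 ]), np.float64(0.001223970153190365)) 34.725 0.0005222510211140754
[ 0.1963  0.5065  1.3155 -0.      1.3197  0.0073]
[ 0.2667  0.4836  1.3469 -0.      1.3111 -0.7223]
[ 0.3018  0.3841  1.4795 -0.      1.278  -1.4872]
```

View pics/h6.png

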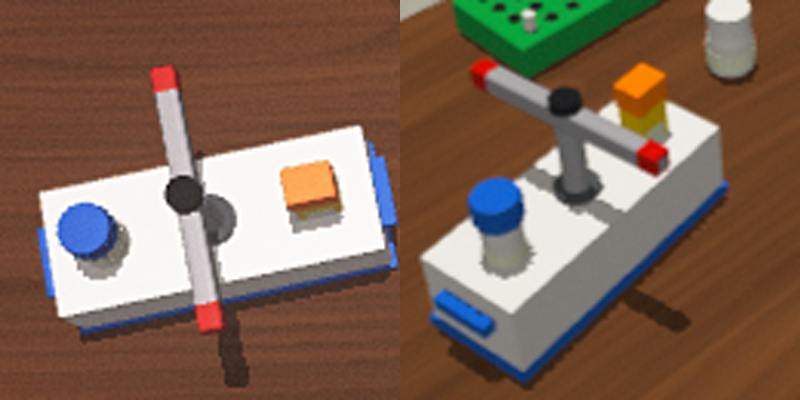

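Both heads stand home at equal height with the bar still parked, so I'll sweep the bar.

```bash
python3 - <<'E'
from rob import *;import pickle
p0=np.array([.5778,.2376]);r=.065
def pose(t,off,z=.138):
    u=np.cos(t)*cx+np.sin(t)*cy;n=np.array([-u[1],u[0],0])
    return np.array([*(p0+r*u[:2]-off*n[:2]),z]),quat(DOWN,u)
P,q=pose(0,.034,.24);arm.move_to(P,q)
P,q=pose(0,.034);print(arm.movel(P,rate=.12,f_stop=8))
for t in np.arange(0,1.5,.15):
    P,q=pose(t,.018)
    if arm.movel(P,rate=.1,attitude=q,f_stop=20): print("hit",t,arm.observe()["force"]);break
for t in(1.5,1.54,1.57,1.6,1.63):
    P,q=pose(t,.018);h=arm.movel(P,rate=.04,attitude=q,f_stop=10);o=arm.observe();print(t,h,o["force"],o["ee_pos"])
    if h: break
P,q=pose(t,.045);arm.movel(P,rate=.1,attitude=q)
P,q=pose(t,.045,.25);arm.movel(P,rate=.2)
arm.move_to(tcp([.50,-.05,.30],DOWN),quat(DOWN,cx))
d={n:arm.get_image(n) for n in("top","side")};T,S=d["top"],d["side"];print(arm.observe()["time"])
e=[plane(T,blob(mask(T,(170,6),R_))[0],.143) for R_ in((130,170,190,230),(225,150,290,215))];v=e[0]-e[1];print(e,"bar",np.arctan2(v[1],v[0])-yaw)
cv2.imwrite("pics/h7.png",np.hstack([cv2.resize(r["image"][y:y+130,x:x+130],(400,400),interpolation=2) for r,x,y in((T,140,125),(S,190,200))])[:,:,::-1])
E
```

```text
False
1.5 False [ 0.0014 -0.4814 -0.3637] [0.5882 0.3042 0.138 ]
1.54 False [ 1.0947  0.8463 -0.4025] [0.5856 0.3045 0.138 ]
1.57 False [ 5.1011  1.3997 -3.2543] [0.5852 0.3047 0.1382]
1.6 False [12.1217  1.7181 -6.335 ] [0.585  0.305  0.1384]
1.63 False [ 18.0919   3.2808 -10.5797] [0.5848 0.3053 0.1385]
43.9417
[array([0.5643, 0.3205, 0.143 ]), array([0.5941, 0.1604, 0.143 ])] bar 1.5655598072693653
```

View pics/h7.png

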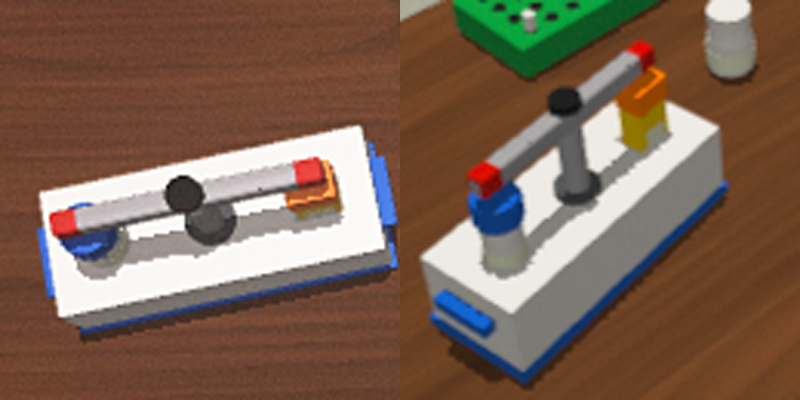

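The bar lies across both heads at about 1.57 rad, and the tube and box are still home.

```bash
python3 -c "
from workcell import arm
print(arm.finish_job())"
```

```text
the job is handed in; nothing more can be done
None
```

I handed the job in at about 44 s: the tube and slide box measured fully home, the hold-down bar is at its stop (about 1.57 rad), and the red tube, pen and jar looked untouched in the pictures; no verdict was returned.

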